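# Slide the label plate out over the end of the marking ledge

### The arm

A 6-joint arm with a two-finger parallel gripper is mounted at the origin on a cart in front of the work surface, level with it; the furniture and walls round the work are solid. World frame = base frame: x ahead of the robot, y to its left, z up, the work surface at z = 0. Lengths are in m, angles in degrees, forces in N, time in s.
With the tool pointing down it reaches from about 0.35 to 0.775 m from the base axis. Payload 5.5 kg.
Tool frame: the origin (TCP) lies between the finger pads; the fingertips stand 14 mm ahead of it and the grasp point (between the pads) lies 5 mm behind it; y points along the fingers, x is the direction in which the jaws open and shut, and the axes are right-handed (so a half turn about y gives the same grasp; the last joint's range is limited). The gripper opens to 85 mm and grips with 20 to 120 N. Pads are 22 mm wide; open, the fingers measure 114 mm over their backs; the gripper's body (76 mm by 85 mm) begins 54 mm behind the grasp point. The pads swing forward as they close: fully open they stand 13 mm farther back than shut.
Start: joints at [-80.363, 17.945, 2.641, 74.691, 0, 82.002], TCP at [0.174, -0.548, 0.245] pointing down, gripper open.
Joint ranges: [-158.12, 158.12], [-49.38, 96.58], [-58.88, 72.47], [-126.05, 133.96], [-84.25, 85.87], [-180, 180]. Speed limits (degrees/s): [147.25, 147.25, 180, 180, 180, 180].

### API

Orientations are given as [roll, pitch, yaw] about the fixed x, y, z axes, in that order (R = Rz(yaw) Ry(pitch) Rx(roll)).
In Python, from rig import telemetry, viewer, ctrl gives the robot as it stands.
- The arm moves only by the tool apply_moves, never from a script. Its argument "plan" is a list that holds one entry, the list of rows, each a list of 5 numbers: the shift along the tool's x, y, z in mm, then the turn about the tool's y in rad, then the gripper's target within -1 to 1 (fully open at 1, half-way at 0, shut at -1). A call has exactly 10 rows; each row shifts and turns the commanded pose from where the row before left it, along the tool's axes as they then stand; what a row does not reach is not made up. A row lasts 1/8 s, in which the tool goes at most 62.5 mm and 10.7 degrees, less where a joint would pass 70% of its speed; a pose out of reach is approached as far as the arm can. A call with a gripper value outside its range is refused whole. The fingers move at their own pace and stop on an object; "squeeze" is the grip in N (left out, the last holds). Time passes only in rows, so rows that do not move let the fingers close, or fill a call up. It gives the time, the measured TCP pose, the force and the opening at its end, in the units of the state.
- telemetry.sense(): the state, without advancing time (a new reading comes with each control period).
- viewer.camera(name): name is "scene" or "top" or "wrist"; returns a dict with "image" (384x512x3 uint8, red, green, blue), "camera_matrix" (3x3 intrinsics, pixels), "world_to_cam" (4x4, takes a point from world to camera coordinates). Camera axes: x right, y up, looking along -z (the intrinsics and any distortion apply to the point x, -y, -z); pixel columns grow to the right and rows downward; lengths in m; the calibration is good to about 2 mm. A picture is of the moment at which its call begins. There is no depth.
- ctrl.sign_off(): hands the job in, once; it reports no verdict.
The state is a dict: "time": time; "q": joint angles; "qd": joint speeds; "effort": joint torques, N m; "position": TCP position; "tool_rot": TCP orientation; "ft_force": force on the tool from outside, world axes, zero at the start; "wrist_torque": the same for the moment, N m; "opening": finger opening in m.
Only numpy, scipy, OpenCV 4.12 (cv2) and the standard library are available. Lean on these libraries where they do the work, as an engineer would, in place of code of your own. Each camera call takes 0.05 s, during which the arm holds its last target.

### The job

Push the flat label plate back until its long side lies flush against the fence of the marking ledge, and push it along the fence until about 30 mm of it (a quarter of its length) sticks out over the end of the ledge beside the small machine vice, so that the next person can take it by its edge. Only push it with the fingertips: do not pinch or lift it, leave it lying flat on the ledge and flush against the fence, and do not disturb the other things.

Things in the scene. Friction and masses are not known exactly. Their poses are not given: they have to be found in the camera images.
- ledge: Low dark steel ledge fixed to the table, 140 mm deep (x), 240 mm long (y), top 60 mm above the table. Origin: centre of its underside. z up; +x away from the robot (turned up to 0.25 rad), +y to the robot's left. Along its far side a metal fence, 8 mm thick, rises 10 mm above the ledge's top; its face lies at x = +62 mm. The front and both ends (y = +120 and -120 mm) are open.
- label_plate: Bare aluminium plate, 100 mm wide (x), 120 mm long (y), 6 mm thick, about 0.2 kg, loose on the ledge near its middle, 10 to 20 mm short of the fence and turned up to 0.1 rad. Origin: centre of its underside; axes about as the ledge's. Wider than a gripper opens. Flush against the fence its origin is at x = +12 mm of the ledge.
- mini_vice: Small green machine vice, 52 mm wide, 124 mm long, 44 mm high, loose on the table beside one end of the ledge (left or right, it varies), about 170 mm from the ledge's middle: it marks the end over which the plate shall stick out. Origin: centre of its underside. Do not move it.
- bearing_62: Ball bearing, 62 mm across, 16 mm high, lying on the table beside the other end of the ledge. Origin: centre of its underside. Do not move it.
- brass_blank: Turned brass blank, 21 mm across, 42 mm high, standing on the table behind the fence. Origin: centre of its underside. Do not move it.
- hex_spacer: Steel hexagon spacer, 14 x 16 mm, 30 mm high, standing on the table behind the fence. Origin: centre of its underside. Do not move it.
There are look-alikes about, which are no part of the job. There is more than one size of the label_plate; the one meant has the size given above. Leave any pink look-alike of the mini_vice alone.

How it is judged (in metres and radians):
At the end, for the whole second after the job is handed in: The plate lies flat and still on the ledge, within 5 mm of touching the fence at its middle and square to it within 0.06 rad, and sticks out 20 to 40 mm over the ledge's end on the vice's side (x of label_plate in the frame of ledge between 0.007 and 0.016 m and angle between the y axis of label_plate and the y axis of ledge, either way round below 0.06 rad and z of label_plate in the frame of ledge between 0.057 and 0.063 m and angle between label_plate's own z axis and vertical below 0.05 rad and linear speed of label_plate below 0.01 m/s and ((y of mini_vice in the frame of ledge above 0 m and y of label_plate in the frame of ledge between 0.08 and 0.1 m) or (y of mini_vice in the frame of ledge below 0 m and y of label_plate in the frame of ledge between -0.1 and -0.08 m))).
It fails at once if the plate is lifted more than 8 mm, or drops off the ledge (z of label_plate in the frame of ledge above 0.068 m or z of label_plate in the frame of ledge below 0.05 m).
It fails at once if the plate is tipped up by more than 0.2 rad (angle between label_plate's own z axis and vertical above 0.2 rad).
It fails at once if a bystander is moved more than 15 mm (distance of any of mini_vice, bearing_62, brass_blank, hex_spacer from where it was at the start of the episode above 0.015 m).
It also fails if it takes over 51 s, if anything falls off the work surface, if the arm or the gripper's body presses on something with over 40 N, if the wrist force passes 120 N, or if a joint passes its speed limit or range.

## Working session

There is one attempt and no reset: what is moved stays moved. The work goes in short steps, Python scripts to look and compute and a tool call to move; the robot and the scene stay as the last step left them, time stands still between calls to the robot, and variables do not carry over. Pictures are saved under pics/ and viewed, and the job is handed in when it is done.

Besides the shell and the picture viewer there is one more tool, called after "Emit:" as name([rows], argument=value, ...), one row to a line, values as JSON. apply_moves: Moves the arm, as the interface text tells. Its arguments: {"type":"object","properties":{"plan":{"type":"array","items":{"type":"array","items":{"type":"array","items":{"type":"number"}}}},"squeeze":{"type":"number"}},"required":["plan"]}

```bash
mkdir -p pics; ls
python3 - <<'E'
from rig import telemetry, viewer
import cv2,numpy as np
print({k:np.round(v,3) for k,v in telemetry.sense().items()})
for n in ["scene","top"]:
    d=viewer.camera(n); cv2.imwrite(f"pics/{n}0.png",d["image"][:,:,::-1]); print(n,d["camera_matrix"].tolist(),np.round(d["world_to_cam"],4).tolist(), [k for k in d])
    np.savez(f"{n}0.npz",**{k:v for k,v in d.items() if isinstance(v,np.ndarray)})
E
```

```text
pics
{'time': np.float64(0.0), 'q': array([-8.0364e+01,  1.7992e+01,  2.5760e+00,  7.4692e+01,  1.0000e-03,
        8.2001e+01]), 'qd': array([0.039, 0.025, 0.089, 0.004, 0.038, 0.055]), 'effort': array([ 1.0000e-03, -4.8063e+01,  2.9853e+01,  2.0000e-02, -0.0000e+00,
       -0.0000e+00]), 'position': array([ 0.174, -0.547,  0.244]), 'tool_rot': array([-89.984,   0.107, -72.365]), 'ft_force': array([-0.069,  0.619,  0.245]), 'wrist_torque': array([ 0.024, -0.003,  0.041]), 'opening': np.float64(0.086)}
scene [[351.7368568609121, 0.0, 257.7957592138966], [0.0, 351.7368568609121, 191.56153913195106], [0.0, 0.0, 1.0]] [[-0.6759, -0.7369, 0.0115, 0.3843], [0.372, -0.3276, 0.8685, -0.3067], [-0.6362, 0.5913, 0.4956, -0.7967], [0.0, 0.0, 0.0, 1.0]] ['image', 'camera_matrix', 'world_to_cam']
top [[376.89564869769214, 0.0, 251.85738745145412], [0.0, 376.89564869769214, 188.0075661277023], [0.0, 0.0, 1.0]] [[-0.0027, -0.9999, -0.0169, -0.0507], [0.9958, -0.0043, 0.0919, -0.6129], [-0.092, -0.0166, 0.9956, -1.2284], [0.0, 0.0, 0.0, 1.0]] ['image', 'camera_matrix', 'world_to_cam']
```

View pics/top0.png

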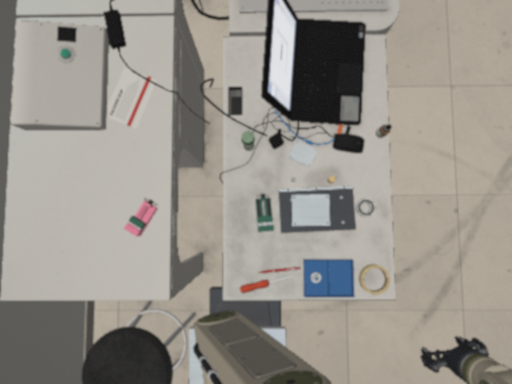

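View pics/scene0.png

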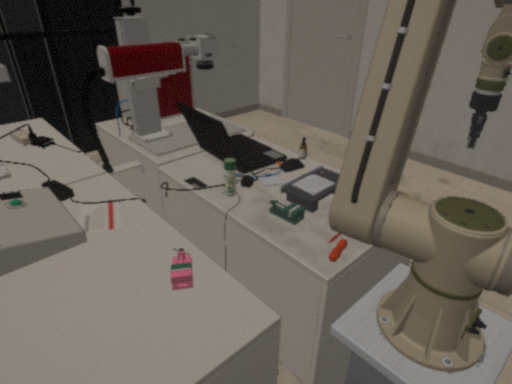

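The top view shows the ledge at about (317,210) with the plate on it at (311,210). The green vice is at (264,212), on the left (+y) side, and the bearing is at (366,207). The brass blank is near (332,178) and the spacer near (293,179). There's a pink look-alike vice at (141,217) on the other bench. I'll check these in a close crop.

Run:
```python
import cv2
im=cv2.imread("pics/top0.png")[150:310,215:400]
cv2.imwrite("pics/topc.png",cv2.resize(im,None,fx=4,fy=3.7,interpolation=cv2.INTER_CUBIC)[:592,:740])
```

```text
(no output)
```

View pics/topc.png

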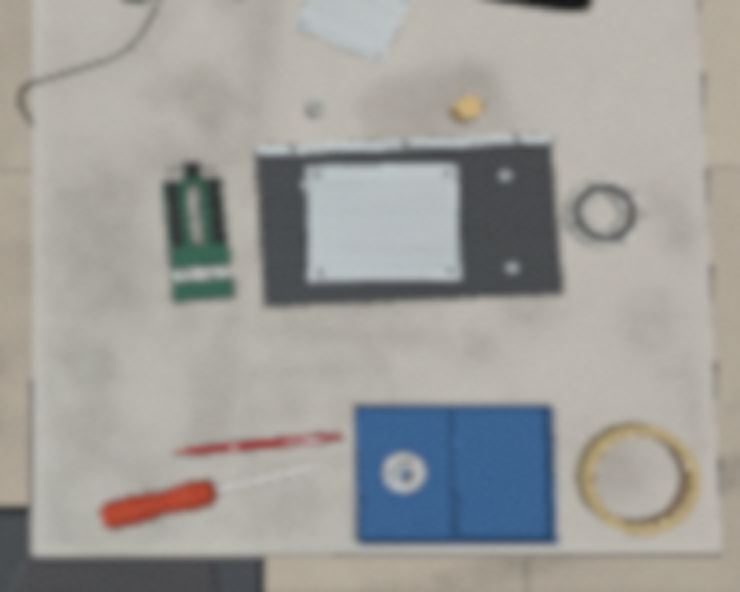

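```bash
cat > h.py <<'E'
import numpy as np, cv2
def ray(d,uv,z):
    K=d["camera_matrix"];T=d["world_to_cam"];R=T[:3,:3];C=-R.T@T[:3,3]
    uv=np.atleast_2d(uv).astype(float)
    p=np.c_[uv,np.ones(len(uv))]@np.linalg.inv(K).T
    w=(p*[1,-1,-1])@R
    return C+w*((z-C[2])/w[:,2])[:,None]
def proj(d,P):
    T=d["world_to_cam"];c=np.atleast_2d(P)@T[:3,:3].T+T[:3,3]
    c=c*[1,-1,-1];p=c@d["camera_matrix"].T;return p[:,:2]/p[:,2:]
E
python3 - <<'E'
from h import *
d=np.load("top0.npz");T=d["world_to_cam"];print("C",-T[:3,:3].T@T[:3,3])
im=d["image"][:,:,::-1].copy();g=cv2.cvtColor(im,cv2.COLOR_BGR2GRAY)
def big(m,seed):
    n,l=cv2.connectedComponents(m.astype(np.uint8));return l==l[seed[1],seed[0]]
up=8
gb=cv2.resize(g,None,fx=up,fy=up,interpolation=cv2.INTER_CUBIC)
for name,thr,seed,inv,z in [("plate",140,(311,212),0,.066),("ledge",125,(350,195),1,.06)]:
    m=(gb<thr) if inv else (gb>thr)
    if name=="plate": m[:int(188.5*up)]=m[:int(188.5*up)]
    m=big(m,(seed[0]*up,seed[1]*up))
    print(name,m.sum()/up**2)
    c,_=cv2.findContours(m.astype(np.uint8),cv2.RETR_EXTERNAL,cv2.CHAIN_APPROX_NONE)
    c=max(c,key=cv2.contourArea)
    uv=(c[:,0,:]+.5)/up-.5
    w=ray(d,uv,z)[:,:2]
    r=cv2.minAreaRect((w*1000).astype(np.float32));print(r,np.round(cv2.boxPoints(r),1).tolist())
hsv=cv2.cvtColor(im,cv2.COLOR_BGR2HSV)
print(g[180:236:2,310].tolist()); print(g[212,270:365].tolist())
E
```

```text
C [ 0.49717106 -0.07365292  1.27854862]
plate 1178.671875
((538.9736938476562, -239.58302307128906), (101.28781127929688, 123.79989624023438), 0.35339516401290894) [[487.8999938964844, -178.0], [488.70001220703125, -301.79998779296875], [590.0, -301.20001220703125], [589.2000122070312, -177.39999389648438]]
ledge 1786.296875
((537.2847290039062, -261.50982666015625), (133.73606872558594, 239.710205078125), 2.7242002487182617) [[464.79998779296875, -145.0], [476.20001220703125, -384.3999938964844], [609.7999877929688, -378.1000061035156], [598.4000244140625, -138.60000610351562]]
[166, 167, 168, 166, 177, 152, 80, 148, 191, 190, 187, 188, 187, 185, 185, 187, 186, 187, 185, 186, 188, 188, 181, 107, 76, 89, 150, 171]
[75, 115, 154, 174, 179, 179, 179, 179, 171, 143, 106, 82, 76, 76, 76, 77, 75, 75, 76, 75, 81, 112, 158, 183, 190, 189, 189, 190, 190, 189, 189, 188, 187, 187, 187, 187, 186, 187, 187, 187, 186, 187, 186, 186, 185, 186, 187, 186, 187, 187, 187, 186, 186, 187, 187, 188, 187, 186, 175, 139, 95, 72, 73, 73, 74, 73, 73, 73, 75, 73, 74, 75, 75, 73, 73, 74, 74, 73, 73, 74, 73, 74, 74, 89, 123, 155, 164, 153, 149, 143, 128, 114, 119, 138, 151]
```

Emit:
apply_moves([
  [[-9,5,42,0,0],[-9,5,42,0,0],[-9,5,42,0,0],[-9,5,42,0,0],[-9,5,42,0,0],[-9,5,42,0,0],[-9,5,42,0,0],[-9,5,42,0,0],[-9,5,42,0,0],[-9,5,40,0,0]],
])

```text
time: 1.35
position: [0.5463, -0.3346, 0.1946]
tool_rot: [-90.0, 0.0, -72.4]
ft_force: [0.2, 0.5, -0.1]
opening: 0.0429
```

Emit:
apply_moves([
  [[0,0,0,-0.15,0],[0,0,0,-0.15,0],[0,0,0,-0.15,0],[0,0,0,-0.15,0],[0,0,0,-0.15,0],[0,0,0,-0.15,0],[0,0,0,-0.15,0],[0,0,0,-0.15,0],[0,0,0,-0.11,0],[0,0,0,0,0]],
])

```text
time: 2.6
position: [0.545, -0.3354, 0.1947]
tool_rot: [-90.0, 0.0, 2.6]
ft_force: [-0.1, -0.2, -0.9]
opening: 0.0423
```

Run:
```python
from rig import telemetry, viewer
import cv2,numpy as np
s=telemetry.sense();print({k:np.round(s[k],4).tolist() for k in ["time","q","position","tool_rot","ft_force","opening"]})
d=viewer.camera("wrist");cv2.imwrite("pics/w1.png",d["image"][:,:,::-1]);np.savez("w1.npz",**d)
```

```text
{'time': 2.6, 'q': [-38.7891, 26.253, 7.8132, 71.6197, -0.0036, 48.5897], 'position': [0.545, -0.3354, 0.1947], 'tool_rot': [-89.9634, 0.047, 2.6213], 'ft_force': [-0.0654, -0.1712, -0.9323], 'opening': 0.0423}
```

View pics/w1.png

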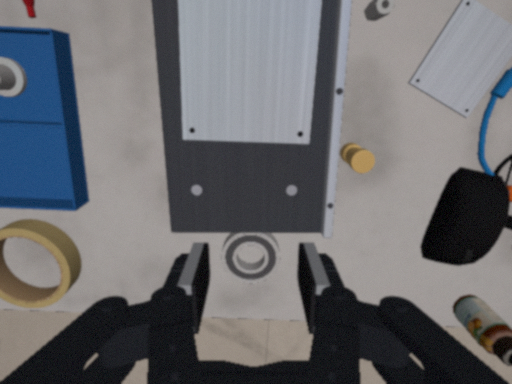

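The wrist view looks toward +y. The plate's near end runs from (181,139) to (309,143), and the ledge end from (172,233) to (325,232). The fence is at right, x≈340. I'll use this view to refine the positions.

Run:
```python
from h import *
d=np.load("w1.npz");g=cv2.cvtColor(d["image"],cv2.COLOR_RGB2GRAY).astype(float)
def edge(axis,ks,a,b,z):
    pts=[]
    for k in ks:
        s=g[a:b,k] if axis=='v' else g[k,a:b]
        s=cv2.GaussianBlur(s.reshape(1,-1),(5,1),0).ravel();gr=np.gradient(s);i=np.argmax(abs(gr)); 
        w=abs(gr[max(i-2,0):i+3]);c=(w*np.arange(max(i-2,0),i+3)[:len(w)]).sum()/w.sum()+a
        pts.append((k,c) if axis=='v' else (c,k))
    w=ray(d,pts,z)[:,:2]*1000
    l=cv2.fitLine(w.astype(np.float32),cv2.DIST_HUBER,0,.01,.01).ravel()
    if abs(l[1])>abs(l[0]): l[:2]*=np.sign(l[1]); ang=np.degrees(np.arctan2(-l[0],l[1]))
    else: l[:2]*=np.sign(l[0]); ang=np.degrees(np.arctan2(l[1],l[0]))
    print(axis,"yaw",round(float(ang),2),"pt",np.round(w.mean(0),1),"resid",np.abs((w-l[2:])@[-l[1],l[0]]).max().round(2))
    return w.mean(0)
print("ledge end");edge('v',range(185,315,6),215,250,.06)
print("plate end");edge('v',range(205,290,6),125,160,.066)
print("ledge front");edge('h',range(20,225,8),140,175,.06)
print("plate front");edge('h',range(10,130,8),172,195,.066)
print("plate back");edge('h',range(10,130,8),300,330,.066)
print("fence face");
for r in (40,100,180,215): print(r,g[r,300:356].astype(int).tolist())
```

```text
ledge end
v yaw 2.53 pt [ 543.3 -382.1] resid 9.62
plate end
v yaw 0.61 pt [ 539.2 -299.5] resid 0.17
ledge front
h yaw 2.55 pt [ 471.3 -289.3] resid 0.22
plate front
h yaw 0.6 pt [ 487.6 -247.1] resid 0.17
plate back
h yaw 0.72 pt [ 587.4 -242.4] resid 0.26
fence face
40 [158, 157, 159, 163, 164, 167, 168, 168, 167, 164, 165, 163, 162, 162, 158, 158, 158, 144, 114, 80, 62, 57, 59, 59, 59, 56, 56, 61, 57, 57, 54, 58, 59, 62, 66, 74, 81, 100, 123, 147, 163, 165, 165, 163, 162, 160, 160, 158, 155, 153, 153, 156, 154, 154, 153, 154]
100 [167, 168, 171, 167, 164, 160, 160, 163, 165, 162, 162, 157, 134, 101, 66, 63, 55, 60, 56, 56, 57, 54, 57, 58, 54, 59, 57, 60, 56, 63, 66, 77, 90, 111, 140, 158, 165, 161, 162, 159, 160, 159, 152, 145, 144, 140, 144, 140, 144, 141, 141, 139, 138, 138, 139, 138]
180 [54, 55, 56, 58, 51, 59, 58, 57, 54, 59, 56, 55, 54, 54, 54, 55, 56, 57, 58, 55, 58, 57, 59, 57, 68, 73, 93, 119, 143, 158, 165, 164, 161, 159, 161, 157, 153, 146, 143, 144, 143, 145, 143, 145, 145, 143, 144, 145, 144, 143, 143, 143, 142, 140, 140, 143]
215 [59, 58, 60, 56, 57, 60, 56, 57, 57, 56, 55, 56, 56, 57, 58, 59, 56, 56, 55, 58, 57, 63, 72, 83, 108, 135, 155, 161, 161, 158, 158, 161, 158, 158, 155, 159, 158, 157, 154, 155, 159, 153, 154, 157, 159, 155, 160, 155, 158, 157, 156, 157, 158, 159, 156, 159]
```

Emit:
apply_moves([
  [[0,16,0,0,0],[0,16,0,0,0],[0,16,0,0,0],[0,16,0,0,0],[0,16,0,0,0],[0,16,0,0,0],[0,10,0,0,0],[0,5,0,0,0],[0,2,0,0,0],[0,0,0,0,0]],
])

```text
time: 3.9
position: [0.5455, -0.3358, 0.0827]
tool_rot: [-90.0, -0.0, 2.7]
ft_force: [-0.9, -0.5, -0.3]
opening: 0.0427
```

Emit:
apply_moves([
  [[0,1,0,0,0],[0,1,0,0,0],[0,1,0,0,0],[0,0,0,0,0],[0,0,0,0,0],[0,0,0,0,0],[0,0,0,0,0],[0,0,0,0,0],[0,0,0,0,0],[0,0,0,0,0]],
])

```text
time: 5.15
position: [0.5453, -0.3356, 0.0793]
tool_rot: [-90.0, -0.0, 2.7]
ft_force: [0.4, 0.1, -0.3]
opening: 0.0423
```

Run:
```python
from rig import telemetry, viewer
import cv2,numpy as np
d=viewer.camera("wrist");cv2.imwrite("pics/w2.png",d["image"][:,:,::-1])
```

```text
(no output)
```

View pics/w2.png

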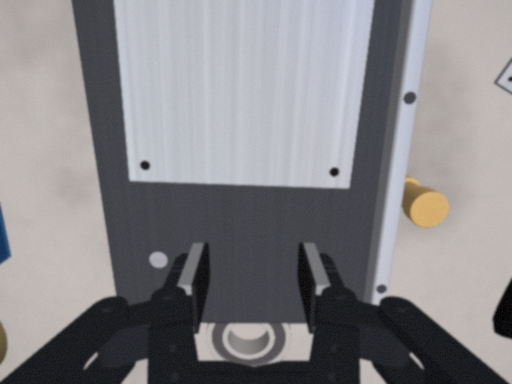

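Emit:
apply_moves([
  [[0,1,0,0,0],[0,1,0,0,0],[0,1,0,0,0],[0,0,0,0,0],[0,0,0,0,0],[0,0,0,0,0],[0,0,0,0,0],[0,0,0,0,0],[0,0,0,0,0],[0,0,0,0,0]],
])

```text
time: 6.45
position: [0.5453, -0.3356, 0.0763]
tool_rot: [-90.0, -0.0, 2.7]
ft_force: [0.5, 0.3, -0.4]
opening: 0.0427
```

Emit:
apply_moves([
  [[0,1,0,0,0],[0,1,0,0,0],[0,0,0,0,0],[0,0,0,0,0],[0,0,0,0,0],[0,0,0,0,0],[0,0,0,0,0],[0,0,0,0,0],[0,0,0,0,0],[0,0,0,0,0]],
])

```text
time: 7.7
position: [0.5453, -0.3356, 0.0743]
tool_rot: [-90.0, 0.0, 2.7]
ft_force: [0.2, 0.3, 0.2]
opening: 0.043
```

Emit:
apply_moves([
  [[0,1,0,0,0],[0,1,0,0,0],[0,0,0,0,0],[0,0,0,0,0],[0,0,0,0,0],[0,0,0,0,0],[0,0,0,0,0],[0,0,0,0,0],[0,0,0,0,0],[0,0,0,0,0]],
])

```text
time: 8.95
position: [0.5453, -0.3356, 0.0723]
tool_rot: [-90.0, -0.0, 2.7]
ft_force: [-0.5, 0.5, 0.1]
opening: 0.0425
```

Emit:
apply_moves([
  [[0,1,0,0,0],[0,0.5,0,0,0],[0,0,0,0,0],[0,0,0,0,0],[0,0,0,0,0],[0,0,0,0,0],[0,0,0,0,0],[0,0,0,0,0],[0,0,0,0,0],[0,0,0,0,0]],
])

```text
time: 10.2
position: [0.5454, -0.3357, 0.0722]
tool_rot: [-90.0, -0.0, 2.7]
ft_force: [-2.1, 1.7, 7.6]
opening: 0.0422
```

Emit:
apply_moves([
  [[0,-3.5,0,0,0],[0,0,7,0,0],[0,0,7,0,0],[0,0,7,0,0],[0,0,7,0,0],[0,0,7,0,0],[0,0,7,0,0],[0,0,7,0,0],[0,0,7,0,0],[0,0,4,0,0]],
])

```text
time: 11.45
position: [0.5424, -0.2752, 0.0743]
tool_rot: [-90.0, 0.0, 2.7]
ft_force: [0.3, -0.3, -0.2]
opening: 0.0423
```

Run:
```python
from rig import telemetry, viewer
import cv2,numpy as np
for n in ("wrist","top"):
    d=viewer.camera(n);np.savez(n+"3.npz",**d)
    im=d["image"][:,:,::-1]
    if n=="top": im=cv2.resize(im[150:310,215:400],None,fx=4,fy=3.7,interpolation=cv2.INTER_CUBIC)
    cv2.imwrite(f"pics/{n}3.png",im)
s=telemetry.sense();print(s["position"],s["ft_force"],s["time"])
```

```text
[ 0.5424576  -0.2750481   0.07436131] [0.45563622 0.37074638 0.61359821] 11.55
```

View pics/wrist3.png

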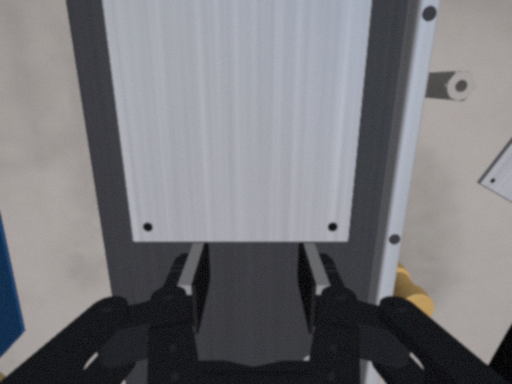

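View pics/top3.png

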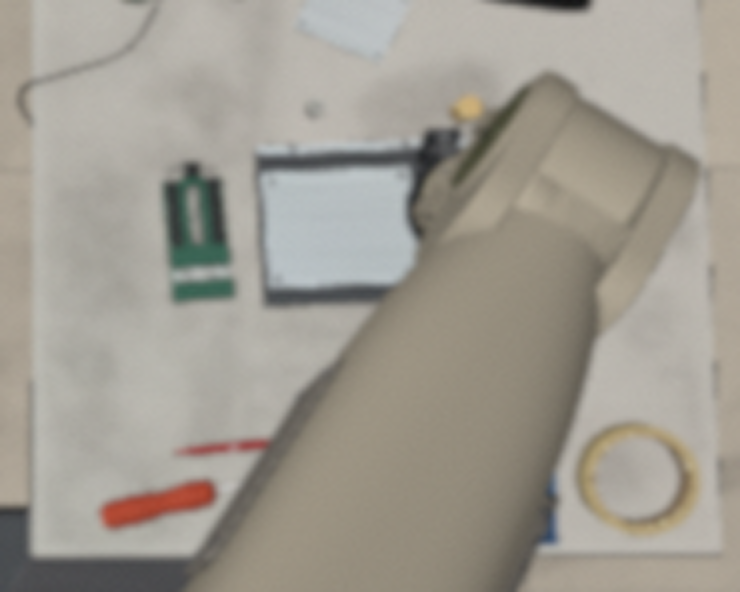

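The plate has moved about 34 mm and squared itself. Its end is at row ~242 in the wrist view, touching both fingertips. Next I'll measure what's left to push.

```bash
cat >> h.py <<'E'
def edge(d,axis,ks,a,b,z,label):
    g=cv2.cvtColor(d["image"],cv2.COLOR_RGB2GRAY).astype(float)
    pts=[]
    for k in ks:
        s=g[a:b,k] if axis=='v' else g[k,a:b]
        s=cv2.GaussianBlur(s.reshape(1,-1),(5,1),0).ravel();gr=np.gradient(s);i=int(np.argmax(abs(gr)))
        j=np.arange(max(i-2,0),min(i+3,len(s)));w=abs(gr[j]);c=(w*j).sum()/w.sum()+a
        pts.append((k,c) if axis=='v' else (c,k))
    w=ray(d,pts,z)[:,:2]*1000-[540.15,-262.1]
    t=np.radians(2.55);w=w@np.array([[np.cos(t),-np.sin(t)],[np.sin(t),np.cos(t)]])  # -> ledge frame
    l=cv2.fitLine(w.astype(np.float32),cv2.DIST_HUBER,0,.01,.01).ravel()
    ang=np.degrees(np.arctan(-l[0]/l[1])) if axis=='h' else np.degrees(np.arctan(l[1]/l[0]))
    print(label,"rel yaw",round(float(ang),2),"ledge-frame mid",np.round(np.median(w,0),1),"resid",np.abs((w-l[2:])@[-l[1],l[0]]).max().round(2))
E
python3 - <<'E'
from h import *
d=np.load("wrist3.npz")
edge(d,'v',range(215,295,5),225,255,.066,"plate end")
edge(d,'h',range(10,220,8),95,140,.066,"plate front")
edge(d,'h',range(10,220,8),345,380,.066,"plate back")
edge(d,'h',range(10,330,8),60,115,.06,"ledge front")
E
```

```text
plate end rel yaw 0.17 ledge-frame mid [ 2.1 -2.5] resid 0.02
plate front rel yaw 0.12 ledge-frame mid [-53.6  54.8] resid 0.17
plate back rel yaw 0.27 ledge-frame mid [45.8 55.2] resid 0.18
ledge front rel yaw -9.68 ledge-frame mid [-70.   31.5] resid 12.54
```

Emit:
apply_moves([
  [[0,0,6,0,0],[0,0,6,0,0],[0,0,6,0,0],[0,0,6,0,0],[0,0,5,0,0],[0,0,4,0,0],[0,0,0,0,0],[0,0,-15,0,0],[0,0,-15,0,0],[0,-30,0,0,0]],
])

```text
time: 12.8
position: [0.5408, -0.274, 0.1021]
tool_rot: [-89.9, 0.2, 2.6]
ft_force: [0.3, -0.9, -0.5]
opening: 0.0424
```

Run:
```python
from rig import telemetry, viewer
from h import *
n="wrist"
d=viewer.camera(n);np.savez(n+"4.npz",**d)
cv2.imwrite(f"pics/{n}4.png",d["image"][:,:,::-1])
s=telemetry.sense();print(s["position"],s["q"],s["time"])
```

```text
[ 0.54330004 -0.27527543  0.10775909] [-3.44145054e+01  2.56025055e+01 -5.86375854e+00  5.83425451e+01
 -6.80998369e-03  5.29983313e+01] 12.85
```

View pics/wrist4.png

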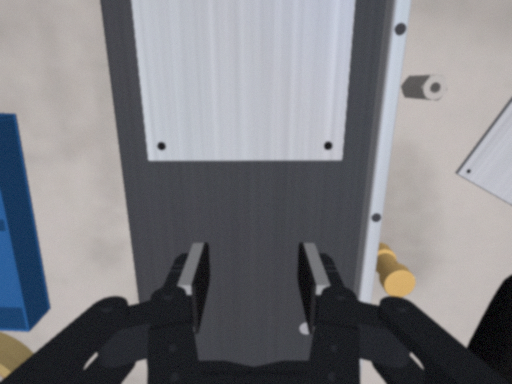

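Emit:
apply_moves([
  [[-14,0,17,0,0],[-14,0,17,0,0],[-14,0,17,0,0],[-14,0,17,0,0],[-14,0,17,0,0],[-13,0,18,0,0],[0,0,0,-0.17,0],[0,0,0,-0.17,0],[0,0,0,-0.17,0],[0,0,0,-0.17,0]],
])

```text
time: 14.1
position: [0.455, -0.1748, 0.1044]
tool_rot: [-90.0, -0.0, 41.9]
ft_force: [0.9, 0.4, -0.2]
opening: 0.0427
```

Emit:
apply_moves([
  [[0,0,0,-0.18,0],[0,0,0,-0.18,0],[0,0,0,-0.18,0],[0,0,0,-0.18,0],[0,0,0,-0.17,0],[0,0,0,0,0],[0,0,0,0,0],[0,0,0,0,0],[0,0,0,0,0],[0,0,0,0,0]],
])

```text
time: 15.35
position: [0.4546, -0.1737, 0.1043]
tool_rot: [-90.0, 0.0, 92.6]
ft_force: [0.4, 0.5, -0.1]
opening: 0.0433
```

Run:
```python
from rig import telemetry, viewer
from h import *
for n in ("wrist","top"):
    d=viewer.camera(n);np.savez(n+"5.npz",**d)
    im=d["image"][:,:,::-1]
    if n=="top": im=cv2.resize(im[150:310,215:400],None,fx=4,fy=3.7,interpolation=cv2.INTER_CUBIC)
    cv2.imwrite(f"pics/{n}5.png",im)
s=telemetry.sense();p=np.array(s["position"][:2])*1000-[540.15,-262.1];t=np.radians(2.55)
print(s["position"],s["tool_rot"],s["time"],"ledge",p@np.array([[np.cos(t),-np.sin(t)],[np.sin(t),np.cos(t)]]))
```

```text
[ 0.4545807  -0.17364811  0.10427546] [-8.99990027e+01  5.02671833e-03  9.26384250e+01] 15.45 ledge [-81.54923213  92.17138564]
```

View pics/wrist5.png

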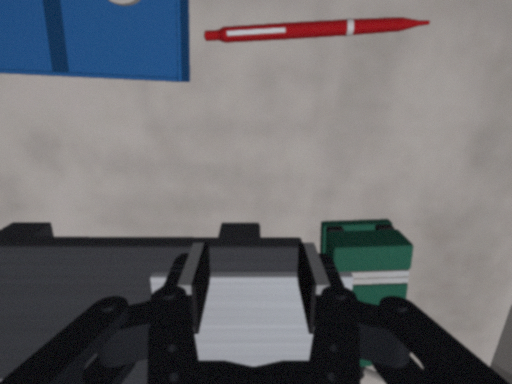

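View pics/top5.png

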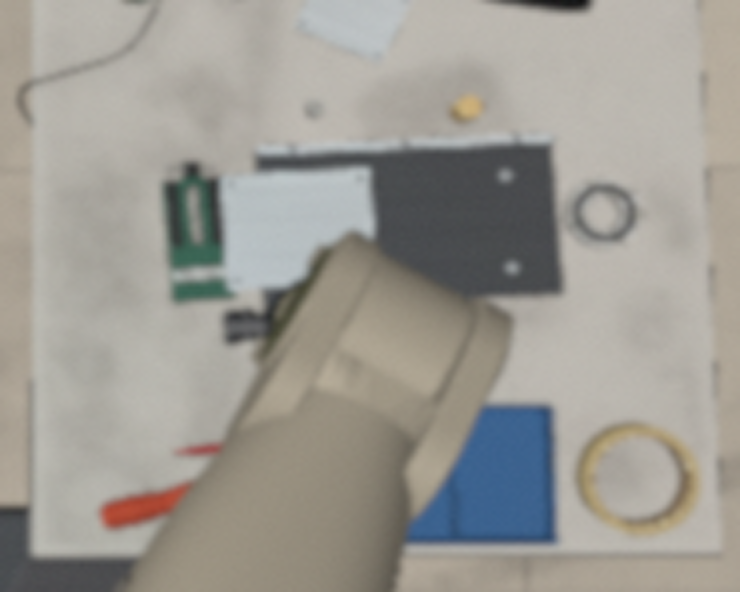

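Emit:
apply_moves([
  [[0,10,0,0,0],[0,10,0,0,0],[0,10,0,0,0],[0,0,0,0,0],[0,0,-5,0,0],[0,0,-5,0,0],[0,0,-5,0,0],[0,0,-5,0,0],[0,0,-5,0,0],[0,0,-4,0,0]],
])

```text
time: 16.7
position: [0.4837, -0.1723, 0.0743]
tool_rot: [-90.0, 0.0, 92.7]
ft_force: [-3.0, -0.6, 1.4]
opening: 0.0425
```

Emit:
apply_moves([
  [[0,0,-1,0,0],[0,0,-1,0,0],[0,0,-1,0,0],[0,0,0,0,0],[0,0,0,0,0],[0,0,0,0,0],[0,0,0,0,0],[0,0,0,0,0],[0,0,0,0,0],[0,0,0,0,0]],
])

```text
time: 17.95
position: [0.486, -0.1721, 0.0742]
tool_rot: [-89.9, -0.0, 92.6]
ft_force: [-5.0, -0.3, 2.7]
opening: 0.0425
```

Emit:
apply_moves([
  [[0,0,-1,0,0],[0,0,-1,0,0],[0,0,0,0,0],[0,0,0,0,0],[0,0,0,0,0],[0,0,0,0,0],[0,0,0,0,0],[0,0,0,0,0],[0,0,0,0,0],[0,0,0,0,0]],
])

```text
time: 19.2
position: [0.4862, -0.172, 0.074]
tool_rot: [-89.7, 0.0, 92.6]
ft_force: [-10.9, -1.3, 5.2]
opening: 0.0426
```

Emit:
apply_moves([
  [[0,0,-1,0,0],[0,0,-1,0,0],[0,0,0,0,0],[0,0,0,0,0],[0,0,0,0,0],[0,0,0,0,0],[0,0,0,0,0],[0,0,0,0,0],[0,0,0,0,0],[0,0,0,0,0]],
])

```text
time: 20.45
position: [0.4864, -0.172, 0.074]
tool_rot: [-89.5, 0.0, 92.6]
ft_force: [-15.7, -2.4, 9.9]
opening: 0.0429
```

The force rises while nothing moves, so the plate is against the fence. I'll back off and look.

Emit:
apply_moves([
  [[0,0,3,0,0],[0,0,3,0,0],[0,0,10,0,0],[0,0,14,0,0],[0,-30,0,0,0],[0,-40,0,0,0],[0,-40,0,0,0],[-50,-10,0,0,0],[-50,0,0,0,0],[-50,0,0,0,0]],
])

```text
time: 21.7
position: [0.4672, -0.3246, 0.1949]
tool_rot: [-90.1, 0.0, 92.7]
ft_force: [-0.0, 0.1, 0.1]
opening: 0.0426
```

Emit:
apply_moves([
  [[-50,-5,0,0,0],[-50,-5,0,0,0],[-50,-5,0,0,0],[-30,0,0,0,0],[0,0,0,0,0],[0,0,0,0,0],[0,0,0,0,0],[0,0,0,0,0],[0,0,0,0,0],[0,0,0,0,0]],
])

```text
time: 22.95
position: [0.476, -0.5028, 0.2095]
tool_rot: [-90.0, 0.0, 92.7]
ft_force: [0.4, -0.6, 0.4]
opening: 0.043
```

Run:
```python
from rig import telemetry, viewer
from h import *
d=viewer.camera("top");np.savez("top6.npz",**d)
im=d["image"][:,:,::-1]
im=cv2.resize(im[150:310,215:400],None,fx=4,fy=3.7,interpolation=cv2.INTER_CUBIC)
cv2.imwrite("pics/top6.png",im)
```

```text
(no output)
```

View pics/top6.png

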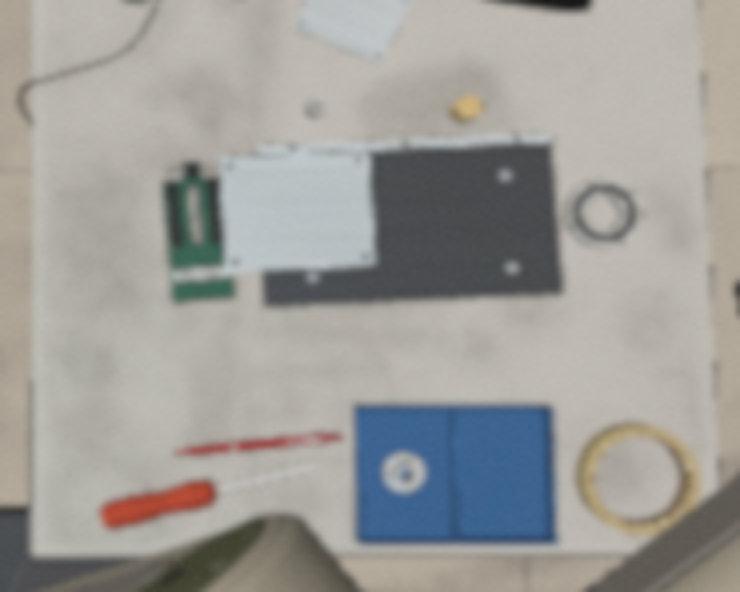

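The plate lies against the fence with its right end at crop x≈375 and its left end at x≈220, past the ledge end at x≈262. The bystanders look unmoved. Now I'll put numbers on it.

Run:
```python
from h import *
d=np.load("top6.npz");d0=np.load("top0.npz")
edge(d,'h',range(195,219),300,317,.066,"plate right end")
edge(d,'v',range(283,304,2),215,228,.066,"plate front")
edge(d,'h',range(226,231),275,288,.06,"ledge left end(front)")
edge(d0,'h',range(196,230,2),346,360,.06,"ledge right end")
edge(d0,'v',range(285,350,4),226,236,.06,"ledge front")
# bystander shift between pictures
g0,g1=[cv2.cvtColor(x["image"],cv2.COLOR_RGB2GRAY).astype(np.float32) for x in (d0,d)]
for n,(x0,x1,y0,y1) in dict(vice=(255,269,188,228),bearing=(355,378,196,220),brass=(325,340,170,185),hex=(286,300,172,185)).items():
    print(n,np.round(cv2.phaseCorrelate(g0[y0:y1,x0:x1],g1[y0:y1,x0:x1])[0],2),"px, absdiff max",abs(g0-g1)[y0:y1,x0:x1].max())
```

```text
plate right end rel yaw -89.83 ledge-frame mid [10.  28.8] resid 1.04
plate front rel yaw 89.58 ledge-frame mid [-38.2  79.1] resid 0.81
ledge left end(front) rel yaw 88.29 ledge-frame mid [-54.5 120.6] resid 0.06
ledge right end rel yaw -89.61 ledge-frame mid [ -14.5 -118.5] resid 1.2
ledge front rel yaw -89.95 ledge-frame mid [-68.8   3.4] resid 1.15
vice [0.59 0.03] px, absdiff max 11.0
bearing [ 0.02 -0.16] px, absdiff max 6.0
brass [0.81 0.23] px, absdiff max 5.0
hex [0.48 0.48] px, absdiff max 5.0
```

```bash
python3 -c "
from rig import ctrl
print(ctrl.sign_off())"
```

```text
the job is handed in; nothing more can be done
None
```

The plate is flush against the fence and sticks out about 29 mm over the ledge's end on the vice side (left, +y). I handed the job in at about 23 s of the 51 s allowed. I only pushed the plate with the half-open fingertips: first about 66 mm along the ledge, then about 15 mm back until the force rose to about 16 N with no further movement.

| Last check (top camera) | Measured | Required |
|---|---|---|
| Plate x in the ledge frame | about 11.8 mm | 7 to 16 mm |
| Plate y in the ledge frame | about 88.8 mm | 80 to 100 mm |
| Angle to the fence | within about 0.5° (0.01 rad) | below 0.06 rad |

- **Bystanders:** the vice, bearing, brass blank and hex spacer look unmoved; the before and after images differ only by noise around each. The shift estimates of up to 0.8 px (about 3 mm) for some of them are not reliable on patches that small.
- **Disagreement:** the top and wrist views differ by about 1–2 mm on the ledge edges, which is within the calibration error.
- **Not measured:** I did not measure the plate's tilt or height at the end, only looked at the image. No vertical load that could lift it was seen.

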